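# Seat a stepped cast bracket on its baseboard and prove it does not rock

### The arm

A 6-joint arm with a two-finger parallel gripper is mounted at the origin on the work surface. World frame = base frame: x ahead of the robot, y to its left, z up, the work surface at z = 0. Lengths are in mm, angles in rad, forces in N, time in s.
With the tool pointing down it reaches from about 350 to 975 mm from the base axis. Payload 7.1 kg.
Tool frame: the origin (TCP) lies at the very end of the fingers, on their centre line; the grasp point (between the pads) lies 19 mm behind it; y points along the fingers, x is the direction in which the jaws open and shut, and the axes are right-handed (so a half turn about y gives the same grasp; the last joint's range is limited). The gripper opens to 88 mm and grips with 3 to 60 N. Pads are 20 mm wide; open, the fingers measure 115 mm over their backs; the gripper's body (75 mm by 178 mm) begins 61 mm behind the grasp point.
Start: joints at [-1.316, 0.423, 1.63, -0, 1.089, -0.019], TCP at [169.013, -601.697, 222.675] pointing down, gripper open.
Joint ranges: [-3, 3], [-0.9, 2.11], [0.09, 2.58], [-1.31, 4.45], [0.11, 2.69], [-2.54, 2.54]. Speed limits (rad/s): [2.39, 2.39, 3.01, 3.14, 3.14, 3.14].

### API

Orientations are given as a rotation vector (axis times angle).
In Python, from workcell import ctrl gives the robot as it stands. The module is installed in compiled form; this text tells all that it offers.
- The arm moves only by the tool carry_out, never from a script. Its arguments are lists of equal length, an entry for each row: "delta_pos": the shift along the tool's x, y, z in cm, a list of three; "rotation": the turn, a rotation vector about the tool's x, y, z in rad, a list of three. In form: {"delta_pos": [[dx, dy, dz], ...], "rotation": [[wx, wy, wz], ...]}. A call has 1 to 12 rows; each row is the pose to reach, as a shift and turn from the pose commanded when the call began, along the tool's axes at that moment; what a row does not reach only later rows make up. A row lasts 1/12 s, in which the tool goes at most 41.7 mm and 7.16 degrees, less where a joint would pass 70% of its speed; a pose out of reach is approached as far as the arm can. A call with a gripper value outside its range is refused whole. "hand" is the closure in counts, from 0 (fully open) to 255 (shut), set as the call begins (left out, the last holds). The fingers move at their own pace and stop on an object; the grip force is fixed at half the most. Time passes only in rows, so rows that repeat a pose let the fingers close. It gives the time, the measured TCP pose, the force and the opening at its end, in the units of the state.
- ctrl.get_obs(): the state, without advancing time (a new reading comes with each control period).
- ctrl.get_image(name): name is "scene" or "top" or "wrist"; returns the picture (400x640x3 uint8, red, green, blue); there is no depth.
- ctrl.camera_info(name): a dict with "fov_y" (degrees; the focal length in pixels is half the picture's height over the tangent of half this angle, whatever the lens; pixels are square), "cx", "cy" (the principal point, pixels), "R" (3x3) and "t" (3): a world point X has camera coordinates R X + t; the wrist camera has in their place "T_tool_cam" (4x4, takes a point from camera to tool coordinates, whose origin is the TCP and whose axes are the tool frame's). Camera axes: x right, y down, z forward; pixel columns grow to the right and rows downward; lengths in mm; the calibration is good to about 2 mm. A picture is of the moment at which its call begins: read the wrist's pose just before it. camera_info takes no time and is no camera call.
- ctrl.close_job(): hands the job in, once; it reports no verdict.
The state is a dict: "t": time; "qpos": joint angles; "qvel": joint speeds; "joint_torque": joint torques, N m; "ee_pos": TCP position; "orientation": TCP orientation; "ft_force": force on the tool from outside, world axes, zero at the start; "moment": the same for the moment, N m; "width": finger opening in mm.
Only numpy, scipy, OpenCV 4.12 (cv2) and the standard library are available. Lean on these libraries where they do the work, as an engineer would, in place of code of your own. Each camera call takes 0.05 s, during which the arm holds its last target.

### The job

Set the cast aluminium bracket down gently, without dropping it, on the wooden baseboard in the one way it sits firm: its hole over the steel pin, the thick end flat on the light wood, and the thin end resting on the dark raised step; nudge it if it has not dropped fully home, and let go. Then check by touch that it does not rock: with shut fingers press down lightly, about 5 to 10 N for half a second, on the blue spot at the thin end, lift off, then press the yellow spot at the thick end the same way, and lift clear. Leave the paper cup, the brown jar and the test-tube rack where they stand.

Things in the scene. Friction and masses are not known exactly. Their poses are not given: they have to be found in the camera images.
- bracket: loose aluminium bracket, 180 x 80 x 74 mm, 0.56 to 0.84 kg. +x runs along it from thin to thick end, z up. Origin: middle line, underside of the thick block, where the thin plate joins. Thick block: x 0 to 90, y -40 to 40, z 0 to 26 mm. Thin plate: x -90 to 0, y -30 to 30, z 14 to 26. Starts level on the block alone; weight acts at x 17, so pressing the unsupported thin end tips it
- bracket_grip (a point): point to grasp: centre of the bracket's upright web (its handle), 58 mm above the underside of the thick block, at bracket x 6 mm; axes as the bracket's. The web is 12 mm thick (across y) on the middle line: x -40 to 24 at z 26 to 48, x -19 to 25 at z 48 to 74 mm
- bracket_hole (a point): centre of the 17 mm through hole of the bracket at the underside of the thick block (bracket x 38 mm, z 0)
- heel_pad (a point): centre of the blue spot, 22 mm across, on the top face of the thin end (bracket x -75, z 26 mm); axes as the bracket's
- toe_pad (a point): centre of the yellow spot, 22 mm across, on the top face of the thick end (bracket x 73, z 26 mm); axes as the bracket's
- baseboard: fixed baseboard, light wood, 230 (x) x 140 (y) x 15 mm; origin under its centre, z up. A dark wood step, 95 x 110 mm, 14 mm above the light wood (29 mm above the table), covers x -92 to 3 mm; the steel pin stands at x 45, y 0. Seated, the bracket's axes are parallel to the board's, same directions; 4 mm then remain between thick block and step face
- pin_tip (a point): top centre of the fixed steel pin: 12 mm diameter, 22 mm high above the light wood (37 mm above the table), the upper 7 mm tapering to 7 mm diameter. Seated, the pin's tip is 4 mm below the bracket's top face
- step_mark (a point): point on the top of the dark step (board x -68 mm) over which the blue spot lies when the bracket is seated
- cup_mid (a point): bystander: white paper cup, 74 mm across, 80 mm high; point half-way up its axis
- jar_mid (a point): bystander: brown glass jar with white cap, 66 mm across, 85 mm high; point half-way up its axis
- rack_mid (a point): bystander: wooden test-tube rack with tubes, 220 (y) x 70 (x) mm, 158 mm high to the tube mouths; point 50 mm above its underside, on its centre
Mind the look-alikes: they are no part of the job. Several things look just like the bracket: the one meant starts farthest from the robot's base.

How it is judged (in metres and radians):
On the way, in this order (a step that is already met when the one before it is completed fails the run):
1. the bracket sits fully home on the pin and on the step, level, let go (horizontal distance between bracket_hole and pin_tip below 0.006 m and horizontal distance between heel_pad and step_mark below 0.02 m and z of bracket_hole in the frame of baseboard below 0.0185 m and angle between bracket's own z axis and vertical below 0.035 rad and contact force between the fingers and bracket below 0.1 N), for 0.3 s.
2. the fingers press the blue spot (within 35 mm) with more than 3 N and the bracket stays home and level (horizontal distance between bracket_hole and pin_tip below 0.006 m and horizontal distance between heel_pad and step_mark below 0.02 m and z of bracket_hole in the frame of baseboard below 0.0185 m and angle between bracket's own z axis and vertical below 0.035 rad and contact force between the fingers and bracket above 3 N and horizontal distance between the grasp point and heel_pad below 0.035 m), for 0.15 s.
3. the fingers press the yellow spot (within 35 mm) with more than 3 N and the bracket stays home and level (horizontal distance between bracket_hole and pin_tip below 0.006 m and horizontal distance between heel_pad and step_mark below 0.02 m and z of bracket_hole in the frame of baseboard below 0.0185 m and angle between bracket's own z axis and vertical below 0.035 rad and contact force between the fingers and bracket above 3 N and horizontal distance between the grasp point and toe_pad below 0.035 m), for 0.15 s.
At the end, for the whole second after the job is handed in: The bracket is at rest, fully home on the baseboard: hole within 6 mm of the pin's axis, underside of the thick block within 3.5 mm of the light wood, blue spot within 20 mm of its mark over the dark step, level within 2 degrees (horizontal distance between bracket_hole and pin_tip below 0.006 m and horizontal distance between heel_pad and step_mark below 0.02 m and z of bracket_hole in the frame of baseboard below 0.0185 m and angle between bracket's own z axis and vertical below 0.035 rad and linear speed of bracket below 0.02 m/s); the robot touches nothing.
It fails at once if the bracket is dropped (falls freely, touching nothing, faster than 0.3 m/s: a fall of about 5 mm) (contact force between bracket and anything else below 0.05 N and linear speed of bracket above 0.3 m/s).
It fails at once if the bracket is slammed or pressed onto the board with more than 60 N (contact force between bracket and baseboard above 60 N).
It fails at once if the cup is moved more than 30 mm (distance of cup_mid from where it was at the start of the episode above 0.03 m).
It fails at once if the jar is moved more than 30 mm (distance of jar_mid from where it was at the start of the episode above 0.03 m).
It fails at once if the test-tube rack is moved more than 30 mm (distance of rack_mid from where it was at the start of the episode above 0.03 m).
It also fails if it takes over 58 s, if anything falls off the work surface, if the arm or the gripper's body presses on something with over 40 N, if the wrist force passes 120 N, or if a joint passes its speed limit or range.

## Working session

There is one attempt and no reset: what is moved stays moved. The work goes in short steps, Python scripts to look and compute and a tool call to move; the robot and the scene stay as the last step left them, time stands still between calls to the robot, and variables do not carry over. Pictures are saved under pics/ and viewed, and the job is handed in when it is done.

Besides the shell and the picture viewer there is one more tool, called after "Emit:" in YAML: its name, and indented under it one key for each argument. carry_out: Moves the arm, as the interface text tells. Its arguments: {"type":"object","properties":{"delta_pos":{"type":"array","items":{"type":"array","items":{"type":"number"}}},"rotation":{"type":"array","items":{"type":"array","items":{"type":"number"}}},"hand":{"type":"number"}},"required":["delta_pos","rotation"]}

```bash
mkdir -p pics
python3 - <<'E'
from workcell import ctrl
import cv2, numpy as np
np.set_printoptions(precision=4,suppress=True)
print(ctrl.get_obs())
for n in ["scene","top","wrist"]:
    print(n,ctrl.camera_info(n))
    cv2.imwrite(f"pics/{n}0.png",ctrl.get_image(n)[:,:,::-1])
E
```

```text
{'t': 0.0, 'qpos': array([-1.316 ,  0.4238,  1.6307,  0.    ,  1.0886, -0.019 ]), 'qvel': array([0.0006, 0.0014, 0.0007, 0.0001, 0.0009, 0.0003]), 'joint_torque': array([ -0.0024, -54.4633, -27.3673,   0.0642,   0.0227,  -0.0001]), 'ee_pos': array([ 168.8738, -601.1885,  221.9107]), 'orientation': array([-1.3254,  1.006 , -1.004 ]), 'ft_force': array([ 0.6136, -0.7367,  0.7909]), 'moment': array([-0.0196,  0.0076, -0.014 ]), 'width': 86.91430796031048}
scene {'fov_y': 53.75093788013048, 'cx': 314.50794039118955, 'cy': 197.6762690137142, 'R': array([[ 0.307 ,  0.9517,  0.0044],
       [ 0.8207, -0.2624, -0.5076],
       [-0.4819,  0.1595, -0.8616]]), 't': array([ -52.5248, -431.8486, 1539.0324])}
top {'fov_y': 56.45463905480425, 'cx': 315.522431516656, 'cy': 200.57802664241785, 'R': array([[ 0.0174, -0.9997,  0.0167],
       [-0.98  , -0.0203, -0.1981],
       [ 0.1984, -0.0129, -0.98  ]]), 't': array([-119.5095,  523.1218, 1001.3256])}
wrist {'fov_y': 62.31286884905243, 'cx': 319.25262106740536, 'cy': 197.30601616371803, 'T_tool_cam': array([[   1.    ,    0.0006,   -0.0008,   -1.2195],
       [   0.0009,   -0.2785,    0.9604, -160.9265],
       [   0.0004,   -0.9604,   -0.2785,   77.2615],
       [   0.    ,    0.    ,    0.    ,    1.    ]])}
```

View pics/scene0.png

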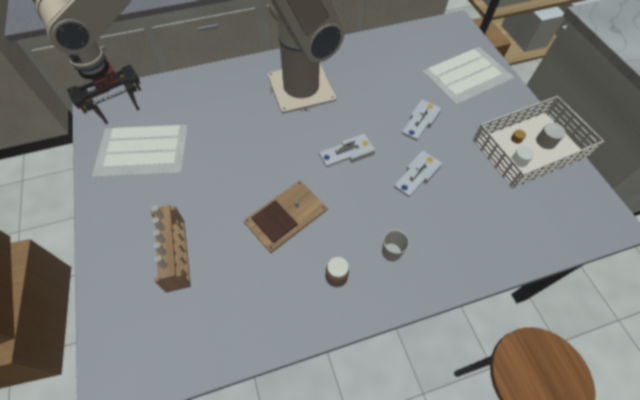

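View pics/top0.png

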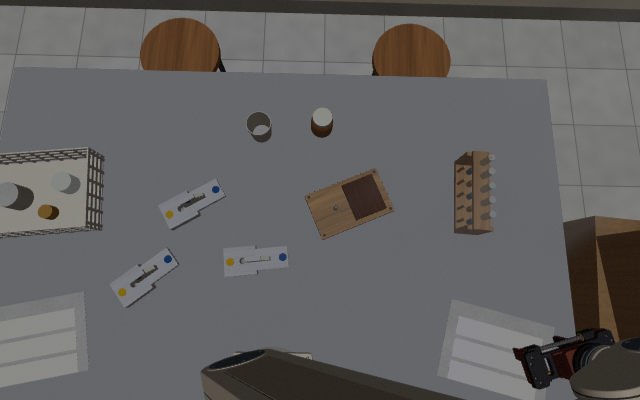

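View pics/wrist0.png

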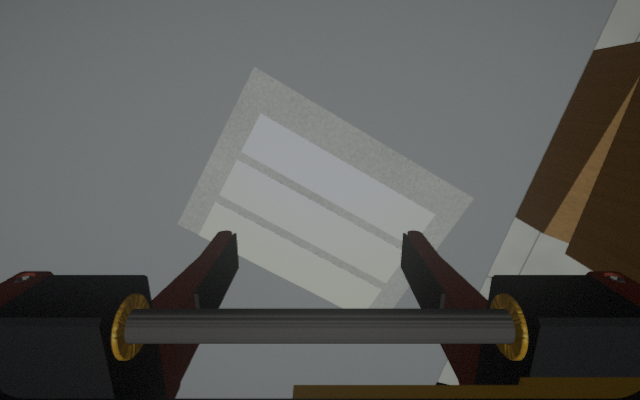

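The scene shows three brackets (top view at about (190,203), (145,277), (256,261)), the board at (349,204), the cup at (259,126), the jar at (322,122) and the rack at (475,193). I'll zoom in for accurate pixel positions.

```bash
cat > h.py <<'E'
import numpy as np, cv2
from workcell import ctrl
from scipy.spatial.transform import Rotation as Rn
np.set_printoptions(precision=3,suppress=True)
def K(n):
    c=ctrl.camera_info(n); f=200/np.tan(np.radians(c['fov_y']/2))
    return np.array([[f,0,c['cx']],[0,f,c['cy']],[0,0,1]]),c
def pose(n,obs=None):
    k,c=K(n)
    if n=='wrist':
        o=obs or ctrl.get_obs(); T=np.eye(4); T[:3,:3]=Rn.from_rotvec(o['orientation']).as_matrix(); T[:3,3]=o['ee_pos']
        M=T@np.array(c['T_tool_cam']); Mi=np.linalg.inv(M); return k,Mi[:3,:3],Mi[:3,3]
    return k,np.array(c['R']),np.array(c['t'])
def unproj(n,px,z,obs=None):
    k,R,t=pose(n,obs); C=-R.T@t; out=[]
    for u,v in np.atleast_2d(px):
        d=R.T@np.linalg.solve(k,[u,v,1]); out.append(C+d*(z-C[2])/d[2])
    return np.array(out)
def proj(n,X,obs=None):
    k,R,t=pose(n,obs); p=(k@(R@np.atleast_2d(X).T+t[:,None])).T; return p[:,:2]/p[:,2:]
E
python3 - <<'E'
from h import *
print("brackets top", unproj('top',[[169,214],[216,189],[123,292],[168,259],[230,262],[283,257]],26))
print("brackets scene", unproj('scene',[[402,187],[434,158],[408,132],[433,104],[326,157],[369,143]],26))
print("board top", unproj('top',[[306,195],[376,169],[393,211],[323,238]],15))
print("board scene", unproj('scene',[[245,218],[301,182],[327,211],[273,249]],15))
print(proj('top',[0,0,0]),proj('scene',[0,0,0]))
im=cv2.imread('pics/top0.png'); s=im[130:300,90:410]; cv2.imwrite('pics/tz.png',cv2.resize(s,(800,425),interpolation=cv2.INTER_CUBIC))
im=cv2.imread('pics/scene0.png'); s=im[80:260,220:460]; cv2.imwrite('pics/sz.png',cv2.resize(s,(800,600),interpolation=cv2.INTER_CUBIC))
E
```

```text
brackets top [[482.895 309.274  26.   ]
 [559.206 180.366  26.   ]
 [263.853 414.168  26.   ]
 [355.524 299.969  26.   ]
 [350.349 126.623  26.   ]
 [366.905 -21.152  26.   ]]
brackets scene [[555.6   173.204  26.   ]
 [482.384 324.483  26.   ]
 [351.988 288.273  26.   ]
 [258.015 432.873  26.   ]
 [367.303 -22.536  26.   ]
 [355.81  138.666  26.   ]]
board top [[ 549.229  -81.72    15.   ]
 [ 633.305 -289.502   15.   ]
 [ 506.624 -337.539   15.   ]
 [ 423.634 -133.466   15.   ]]
board scene [[ 505.412 -335.373   15.   ]
 [ 430.953 -130.565   15.   ]
 [ 559.749  -84.103   15.   ]
 [ 632.762 -279.037   15.   ]]
[[271.056 395.22 ]] [[301.039  86.941]]
```

View pics/tz.png

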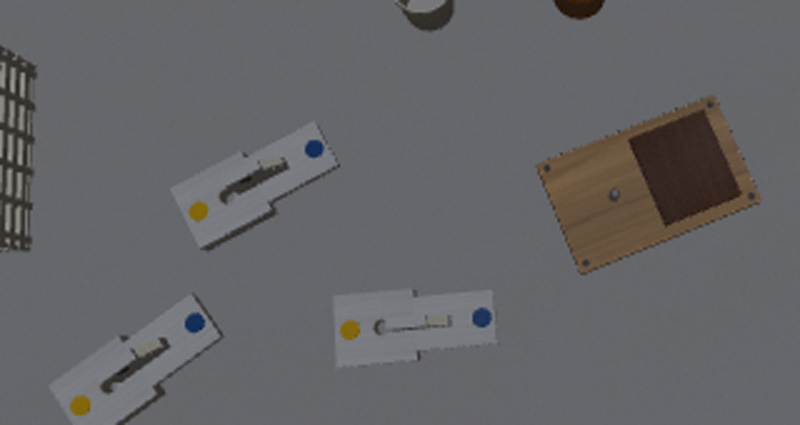

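View pics/sz.png

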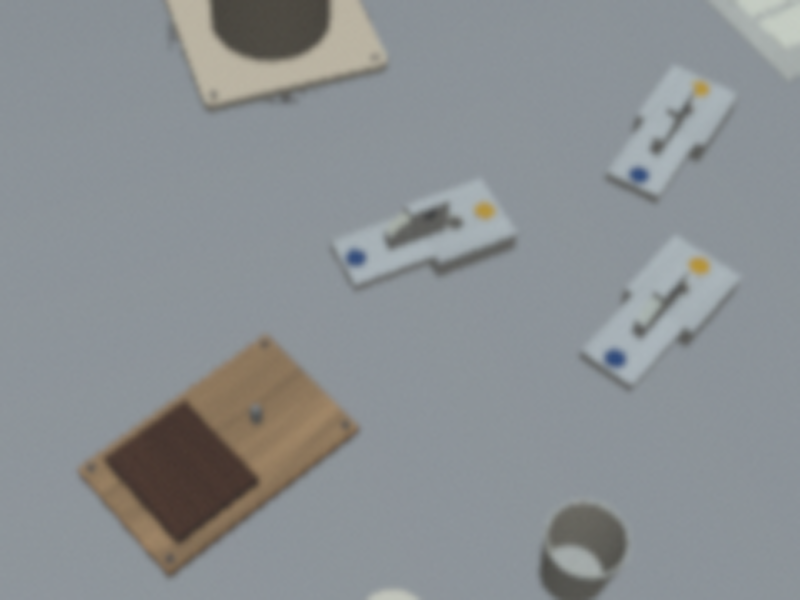

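Run:
```python
from h import *
def blobs(n,box,name):
    im=cv2.imread(f'pics/{n}0.png'); hsv=cv2.cvtColor(im,cv2.COLOR_BGR2HSV).astype(int); x0,y0,x1,y1=box
    for col,(a,b) in dict(blue=(100,125),yellow=(15,32)).items():
        m=((hsv[...,0]>=a)&(hsv[...,0]<=b)&(hsv[...,1]>(150 if col=='blue' else 130)))
        w=np.zeros(m.shape); w[y0:y1,x0:x1]=m[y0:y1,x0:x1]
        ys,xs=np.nonzero(w); p=[xs.mean(),ys.mean()]
        print(n,col,len(xs),p,unproj(n,p,26))
blobs('top',(155,175,230,235),'A'); blobs('scene',(390,148,445,200),'A')
# board corners from crops
t=np.array([[538,165],[714,97],[760,201],[582,273],[614,194]])/2.5+[90,130]-0.3
s=np.array([[80,470],[266,336],[359,430],[170,575],[255,412]])/3.3333+[220,80]-0.35
for n,p in(('top',t),('scene',s)):
    P=unproj(n,p[:4],15); print(P,P.mean(0)); print('pin',unproj(n,p[4],37))
P=unproj('top',[np.array([630,139])/2.5+[90,130]-.3,np.array([706,110])/2.5+[90,130]-.3],29);print(P)
print('cup',unproj('top',[[259,122]],80),'jar',unproj('top',[[322,116]],85))
```

```text
top blue 34 [np.float64(215.1764705882353), np.float64(189.23529411764707)] [[558.453 182.702  26.   ]]
top yellow 41 [np.float64(169.0), np.float64(214.0)] [[482.895 309.274  26.   ]]
scene blue 0 [np.float64(nan), np.float64(nan)] [[nan nan nan]]
scene yellow 10 [np.float64(429.5), np.float64(159.2)] [[482.282 307.706  26.   ]]
[[ 547.054  -78.532   15.   ]
 [ 634.814 -287.422   15.   ]
 [ 509.344 -339.662   15.   ]
 [ 421.018 -132.062   15.   ]] [ 528.057 -209.42    15.   ]
pin [[ 510.122 -166.8     37.   ]]
[[ 513.207 -341.414   15.   ]
 [ 423.593 -133.666   15.   ]
 [ 552.089  -80.323   15.   ]
 [ 640.398 -288.259   15.   ]] [ 532.322 -210.916   15.   ]
pin [[ 515.493 -171.456   37.   ]]
[[ 577.404 -185.63    29.   ]
 [ 614.515 -275.231   29.   ]]
cup [[746.81   57.185  80.   ]] jar [[ 767.488 -123.44    85.   ]]<stdin>:7: RuntimeWarning: Mean of empty slice.
  ret = ret.dtype.type(ret / rcount)
```

```bash
cat >> h.py <<'E'
def Rdown(yaw): # tool x at given yaw (deg), tool y down
    a=np.radians(yaw); x=np.array([np.cos(a),np.sin(a),0]); y=np.array([0,0,-1.]); return np.c_[x,y,np.cross(x,y)]
def plan(p,yaw,R=None):
    o=ctrl.get_obs(); R0=Rn.from_rotvec(o['orientation']).as_matrix(); R1=Rdown(yaw) if R is None else R
    d=R0.T@(np.array(p)-o['ee_pos']); w=Rn.from_matrix(R0.T@R1).as_rotvec()
    print('delta cm',d/10,'rot',w, 'deg',np.degrees(np.linalg.norm(w)),'dist',np.linalg.norm(d))
def st():
    o=ctrl.get_obs(); R=Rn.from_rotvec(o['orientation']).as_matrix()
    print('t',o['t'],'pos',o['ee_pos'],'yaw',np.degrees(np.arctan2(R[1,0],R[0,0])),'tilt y',R[:,1],'F',o['ft_force'],'M',o['moment'],'w',o['width'],'q',o['qpos']); return o
E
python3 - <<'E'
from h import *
st()
for y in (30.8,-149.2): plan([517,252,200],y)
E
```

```text
t 0.15 pos [ 168.873 -601.324  222.11 ] yaw -74.31258997812978 tilt y [-0.     0.001 -1.   ] F [-0.712 -0.016  0.481] M [-0.002 -0.006  0.014] w 87.92042105167371 q [-1.316  0.424  1.63  -0.     1.089 -0.019]
delta cm [-72.738   2.292  56.589] rot [-0.001 -1.835 -0.001] deg 105.11260332481332 dist 921.8692464322485
delta cm [-72.738   2.292  56.589] rot [ 0.001  1.307 -0.001] deg 74.88743405180702 dist 921.8692464322485
```

Emit:
carry_out:
  delta_pos:
    - [-3,0,2.3]
    - [-6,0,4.7]
    - [-9,0,7]
    - [-12,0,9.4]
    - [-15,0,11.7]
    - [-18,0,14]
    - [-21,0,16.4]
    - [-24,0,18.7]
    - [-27,0,21]
    - [-30,0,23.4]
    - [-33,0,25.7]
    - [-35,0,27.3]
  rotation:
    - [0,-0.08,0]
    - [0,-0.16,0]
    - [0,-0.24,0]
    - [0,-0.32,0]
    - [0,-0.4,0]
    - [0,-0.48,0]
    - [0,-0.56,0]
    - [0,-0.64,0]
    - [0,-0.72,0]
    - [0,-0.8,0]
    - [0,-0.88,0]
    - [0,-0.92,0]
  hand: 0

```text
t: 1.15
ee_pos: [337.3, -188.3, 222.6]
orientation: [-1.55, 0.292, -0.292]
ft_force: [-0.5, 0.5, 0.3]
width: 87.8
```

```bash
python3 -c "
from h import *
st(); plan([517,252,180],30.8)"
```

```text
t 1.15 pos [ 337.302 -188.299  222.642] yaw -21.32556239868784 tilt y [-0.     0.001 -1.   ] F [-0.52   0.513  0.315] M [-0.097 -0.042 -0.062] w 87.84523597368388 q [-0.54   0.06   2.123  0.     0.959 -0.168]
delta cm [ 0.728  4.286 47.548] rot [-0.001 -0.91  -0.   ] deg 52.12557509371036 dist 477.46493858788773
```

Emit:
carry_out:
  delta_pos:
    - [0,0.4,4]
    - [0.1,0.8,8]
    - [0.2,1.2,12]
    - [0.3,1.6,16]
    - [0.4,2,20]
    - [0.5,2.4,24]
    - [0.6,2.8,28]
    - [0.7,3.2,32]
    - [0.7,3.6,36]
    - [0.7,4,40]
    - [0.7,4.2,44]
    - [0.7,4.3,47.5]
  rotation:
    - [0,-0.08,0]
    - [0,-0.16,0]
    - [0,-0.24,0]
    - [0,-0.32,0]
    - [0,-0.4,0]
    - [0,-0.48,0]
    - [0,-0.56,0]
    - [0,-0.64,0]
    - [0,-0.72,0]
    - [0,-0.8,0]
    - [0,-0.88,0]
    - [0,-0.91,0]

```text
t: 2.15
ee_pos: [518.8, 250.6, 179.0]
orientation: [-1.529, -0.421, 0.422]
ft_force: [-0.4, 0.3, 0.8]
width: 88.0
```

Emit:
carry_out:
  delta_pos:
    - [0,0,0]
    - [0,0,0]
    - [0,0,0]
    - [0,0,0]
  rotation:
    - [0,0,0]
    - [0,0,0]
    - [0,0,0]
    - [0,0,0]

```text
t: 2.48
ee_pos: [517.9, 247.0, 179.4]
orientation: [-1.531, -0.416, 0.418]
ft_force: [-0.5, -0.6, -0.1]
width: 87.7
```

```bash
python3 -c "
from h import *
st(); cv2.imwrite('pics/w1.png',ctrl.get_image('wrist')[:,:,::-1])"
```

```text
t 2.4833 pos [517.852 246.983 179.436] yaw 30.477384348812983 tilt y [-0.001 -0.001 -1.   ] F [-0.475 -0.567 -0.124] M [ 0.015 -0.108 -0.016] w 87.72468422809776 q [ 0.424  0.403  1.778 -0.     0.962 -0.107]
```

View pics/w1.png

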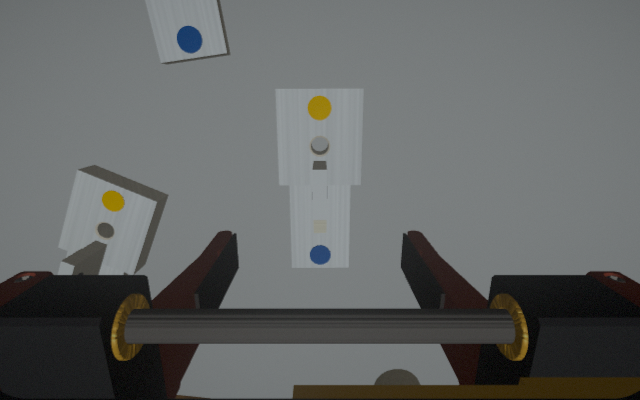

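The wrist view has the target bracket centred between the fingers: yellow spot at (319,108), blue spot at (320,254). It is nearly aligned with the jaws. Next I refine the pose.

```bash
cat >> h.py <<'E'
def spots(im,n,box,obs,z):
    hsv=cv2.cvtColor(im,cv2.COLOR_BGR2HSV).astype(int); x0,y0,x1,y1=box; r=[]
    for a,b in((100,125),(15,32)):
        m=(hsv[...,0]>=a)&(hsv[...,0]<=b)&(hsv[...,1]>130)
        w=np.zeros(m.shape,np.uint8); w[y0:y1,x0:x1]=m[y0:y1,x0:x1]
        k,l,s,c=cv2.connectedComponentsWithStats(w); i=1+np.argmax(s[1:,4]); r.append(c[i]); print('area',s[i,4],c[i])
    P=unproj(n,r,z,obs); return P
E
python3 - <<'E'
from h import *
o=ctrl.get_obs(); im=cv2.imread('pics/w1.png')
P=spots(im,'wrist',(270,80,370,275),o,26); print(P)
d=P[1]-P[0]; L=np.hypot(*d[:2]); yb=np.degrees(np.arctan2(d[1],d[0])); u=d/L
print(L,yb,'origin',P[0]+75*u,'grip',P[0]+81*u)
g=P[0]+81*u; plan([g[0],g[1],40],yb-90)
E
```

```text
area 282 [319.532 254.333]
area 443 [319.043 107.433]
[[557.564 182.564  26.   ]
 [482.225 309.619  26.   ]]
147.71163539314654 120.6661861833458 origin [519.311 247.076  26.   ] grip [516.251 252.237  26.   ]
delta cm [ 0.131 13.963  0.554] rot [ 0.    -0.004 -0.001] deg 0.21414709066087226 dist 139.74533935439644
```

Emit:
carry_out:
  delta_pos:
    - [0.1,3,0.4]
    - [0.1,6,0.55]
    - [0.1,8.5,0.55]
    - [0.1,11,0.55]
    - [0.1,12.5,0.55]
    - [0.1,13.5,0.55]
    - [0.1,13.9,0.55]
    - [0.1,13.9,0.55]
    - [0.1,13.9,0.55]
    - [0.1,13.9,0.55]
  rotation:
    - [0,-0.004,0]
    - [0,-0.004,0]
    - [0,-0.004,0]
    - [0,-0.004,0]
    - [0,-0.004,0]
    - [0,-0.004,0]
    - [0,-0.004,0]
    - [0,-0.004,0]
    - [0,-0.004,0]
    - [0,-0.004,0]

```text
t: 3.37
ee_pos: [517.5, 253.6, 41.9]
orientation: [-1.529, -0.422, 0.419]
ft_force: [1.1, -1.1, -0.1]
width: 87.4
```

```bash
python3 -c "
from h import *
st(); plan([516.25,252.24,40],30.67)
o=ctrl.get_obs()
im=ctrl.get_image('wrist')[:,:,::-1]; cv2.imwrite('pics/w2.png',im)
print(proj('wrist',[[515.3,254,74]],o))"
```

```text
t 3.3667 pos [517.46  253.597  41.888] yaw 30.75040284750491 tilt y [ 0.002  0.001 -1.   ] F [ 1.064 -1.09  -0.066] M [-0.003 -0.114  0.027] w 87.3624055177826 q [ 0.435  0.613  1.832  0.     0.695 -0.102]
delta cm [-0.174  0.188 -0.055] rot [0.    0.001 0.002] deg 0.13920872677806062 dist 2.620927099766576
[[312.844 282.14 ]]
```

View pics/w2.png

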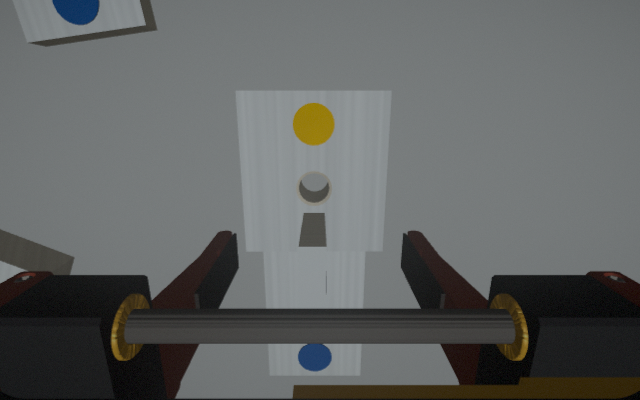

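The centreline is at u≈314 against the tool centre at 319, so the fingers are about 2 mm off. That agrees with the plan. I'll correct it and close.

Emit:
carry_out:
  delta_pos:
    - [-0.17,0.15,-0.05]
    - [-0.17,0.15,-0.05]
    - [-0.17,0.15,-0.05]
    - [-0.17,0.15,-0.05]
  rotation:
    - [0,0,0]
    - [0,0,0]
    - [0,0,0]
    - [0,0,0]

```text
t: 3.75
ee_pos: [515.5, 252.2, 39.4]
orientation: [-1.529, -0.421, 0.421]
ft_force: [0.7, -0.2, 0.3]
width: 87.7
```

```bash
python3 -c "
from h import *
st(); plan([516.25,252.24,40],30.67)"
```

```text
t 3.75 pos [515.472 252.155  39.386] yaw 30.77120245795482 tilt y [ 0.  0. -1.] F [ 0.724 -0.162  0.292] M [ 0.01  -0.124  0.043] w 87.66911348916518 q [ 0.434  0.615  1.837  0.     0.69  -0.103]
delta cm [ 0.071 -0.061 -0.032] rot [0.    0.002 0.   ] deg 0.10225780934986518 dist 0.9943431154747157
```

Emit:
carry_out:
  delta_pos:
    - [0,0,0]
    - [0,0,0]
    - [0,0,0]
    - [0,0,0]
    - [0,0,0]
    - [0,0,0]
    - [0,0,0]
    - [0,0,0]
    - [0,0,0]
    - [0,0,0]
    - [0,0,0]
    - [0,0,0]
  rotation:
    - [0,0,0]
    - [0,0,0]
    - [0,0,0]
    - [0,0,0]
    - [0,0,0]
    - [0,0,0]
    - [0,0,0]
    - [0,0,0]
    - [0,0,0]
    - [0,0,0]
    - [0,0,0]
    - [0,0,0]
  hand: 255

```text
t: 4.75
ee_pos: [515.3, 252.0, 39.2]
orientation: [-1.53, -0.421, 0.421]
ft_force: [0.6, -1.2, 0.8]
width: 12.1
```

```bash
python3 -c "
from h import *
st()"
```

```text
t 4.75 pos [515.262 251.98   39.187] yaw 30.774031868359206 tilt y [-0. -0. -1.] F [ 0.586 -1.164  0.834] M [ 0.163 -0.28   0.129] w 12.069166933740094 q [ 0.434  0.615  1.837 -0.     0.69  -0.103]
```

Emit:
carry_out:
  delta_pos:
    - [0,-0.2,0]
    - [0,-0.6,0]
    - [0,-1.3,0]
    - [0,-2.3,0]
    - [0,-3.5,0]
    - [0,-5,0]
    - [0,-6.5,0]
    - [0,-8,0]
    - [0,-9.5,0]
    - [0,-10.5,0]
    - [0,-11,0]
    - [0,-11,0]
  rotation:
    - [0,0,0]
    - [0,0,0]
    - [0,0,0]
    - [0,0,0]
    - [0,0,0]
    - [0,0,0]
    - [0,0,0]
    - [0,0,0]
    - [0,0,0]
    - [0,0,0]
    - [0,0,0]
    - [0,0,0]

```text
t: 5.75
ee_pos: [516.2, 252.4, 150.9]
orientation: [-1.529, -0.423, 0.419]
ft_force: [-0.1, -0.5, -8.0]
width: 11.7
```

```bash
python3 -c "
from h import *
o=st(); 
im=ctrl.get_image('wrist')[:,:,::-1]; cv2.imwrite('pics/w3.png',im)
o2=ctrl.get_obs()
P=spots(im,'wrist',(200,80,420,400),o,o['ee_pos'][2]-13.2); print(P,np.hypot(*(P[1]-P[0])[:2]))
R=Rn.from_rotvec(o['orientation']).as_matrix(); print('in tool',(P-o['ee_pos'])@R)
plan([513,-150,150],23)
"
```

```text
t 5.75 pos [516.15  252.429 150.855] yaw 30.767117637660586 tilt y [ 0.002  0.001 -1.   ] F [-0.121 -0.5   -8.014] M [-0.129 -0.106  0.019] w 11.676253026830754 q [ 0.434  0.442  1.796  0.     0.901 -0.103]
area 728 [319.133 359.378]
area 3597 [320.899 389.865]
[[558.507 183.686 137.655]
 [571.982 163.339 137.655]] 24.40480739714878
in tool [[   1.194   13.223  -80.732]
 [   2.364   13.232 -105.109]]
delta cm [-20.801  -0.039 -34.422] rot [0.    0.136 0.001] deg 7.769314571090228 dist 402.18807657067237
```

View pics/w3.png

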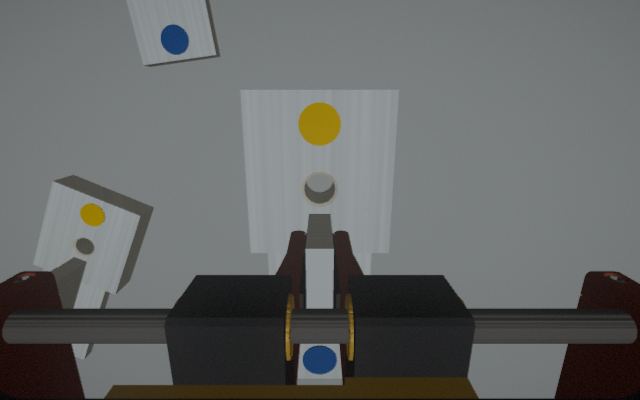

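```bash
python3 -c "
from h import *
plan([562,-285,260],23)
"
```

```text
delta cm [-23.484 -11.04  -48.53 ] rot [0.    0.136 0.001] deg 7.769314571090228 dist 550.3197847643844
```

Emit:
carry_out:
  delta_pos:
    - [-0.3,-0.5,-0.6]
    - [-1.2,-1.4,-2.4]
    - [-2.4,-2.3,-5]
    - [-3.9,-3.2,-8]
    - [-5.4,-4.1,-11]
    - [-6.9,-5,-14]
    - [-8.4,-5.9,-17]
    - [-9.9,-6.8,-20]
    - [-11.4,-7.6,-23]
    - [-12.9,-8.3,-26]
    - [-14.4,-9,-29]
    - [-15.9,-9.6,-32]
  rotation:
    - [0,0,0]
    - [0,0.01,0]
    - [0,0.02,0]
    - [0,0.03,0]
    - [0,0.04,0]
    - [0,0.05,0]
    - [0,0.06,0]
    - [0,0.07,0]
    - [0,0.08,0]
    - [0,0.09,0]
    - [0,0.1,0]
    - [0,0.11,0]

```text
t: 6.8
ee_pos: [541.6, -106.2, 244.9]
orientation: [-1.544, -0.333, 0.335]
ft_force: [0.8, 0.6, -7.9]
width: 11.7
```

Emit:
carry_out:
  delta_pos:
    - [-1.3,-0.4,-3]
    - [-2.6,-0.7,-6]
    - [-3.9,-0.9,-9]
    - [-5.2,-1.1,-11.5]
    - [-6.2,-1.2,-13.5]
    - [-6.8,-1.3,-14.7]
    - [-6.8,-1.4,-14.7]
    - [-6.8,-1.4,-14.7]
    - [-6.8,-1.4,-14.7]
    - [-6.8,-1.4,-14.7]
  rotation:
    - [0,0.01,0]
    - [0,0.02,0]
    - [0,0.026,0]
    - [0,0.026,0]
    - [0,0.026,0]
    - [0,0.026,0]
    - [0,0.026,0]
    - [0,0.026,0]
    - [0,0.026,0]
    - [0,0.026,0]

```text
t: 7.63
ee_pos: [541.3, -264.9, 258.8]
orientation: [-1.547, -0.315, 0.316]
ft_force: [0.5, -0.1, -7.1]
width: 12.1
```

```bash
python3 -c "
from h import *
o=st(); 
im=ctrl.get_image('wrist')[:,:,::-1]; cv2.imwrite('pics/w4.png',im)
print(proj('wrist',[[513,-170,37]],o))
"
```

```text
t 7.6333 pos [ 541.309 -264.901  258.775] yaw 23.040742787222463 tilt y [-0.001  0.001 -1.   ] F [ 0.462 -0.062 -7.148] M [-0.067 -0.161 -0.034] w 12.134148976677082 q [-0.475  0.352  1.648  0.     1.142 -0.877]
[[328.47   81.993]]
```

View pics/w4.png

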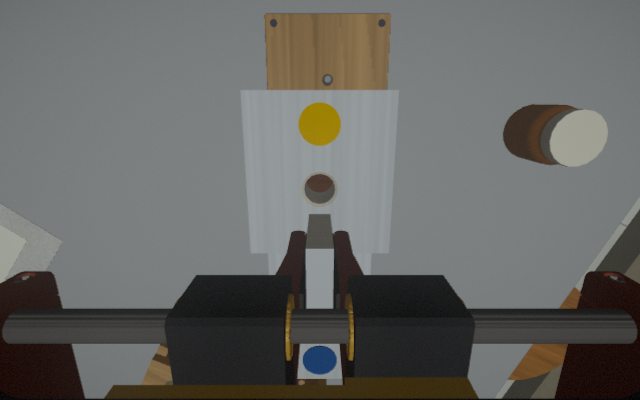

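The held bracket fills the middle of the view. Pin at (327,79), board end edge at v≈13, jar at (575,135) well clear. I'll back off 40 mm to see more of the board.

Emit:
carry_out:
  delta_pos:
    - [0,0,-1.5]
    - [0,0,-3]
    - [0,0,-4]
    - [0,0,-4]
    - [0,0,-4]
    - [0,0,-4]
    - [0,0,-4]
  rotation:
    - [0,0,0]
    - [0,0,0]
    - [0,0,0]
    - [0,0,0]
    - [0,0,0]
    - [0,0,0]
    - [0,0,0]

```text
t: 8.27
ee_pos: [556.8, -302.2, 259.0]
orientation: [-1.547, -0.314, 0.315]
ft_force: [0.1, -0.2, -6.7]
width: 11.9
```

```bash
python3 -c "
from h import *
o=st(); 
im=ctrl.get_image('wrist')[:,:,::-1]; cv2.imwrite('pics/w5.png',im)
cv2.imwrite('pics/w5z.png',cv2.resize(im[0:210,230:410],(686,800),interpolation=cv2.INTER_CUBIC)[:600])
im=cv2.imread('pics/w4.png');cv2.imwrite('pics/w4z.png',cv2.resize(im[0:210,230:410],None,fx=4,fy=4,interpolation=cv2.INTER_CUBIC)[:600])
cv2.imwrite('pics/w4h.png',cv2.resize(im[90:210,230:410],None,fx=4,fy=4,interpolation=cv2.INTER_CUBIC))
im=cv2.imread('pics/w5.png');cv2.imwrite('pics/w5z.png',cv2.resize(im[0:150,230:410],None,fx=4,fy=4,interpolation=cv2.INTER_CUBIC))
"
```

```text
t 8.2667 pos [ 556.775 -302.178  259.019] yaw 23.001317861196714 tilt y [-0.001  0.001 -1.   ] F [ 0.095 -0.232 -6.726] M [-0.079 -0.168  0.001] w 11.936558773317886 q [-0.516  0.399  1.578  0.     1.166 -0.918]
```

View pics/w4z.png

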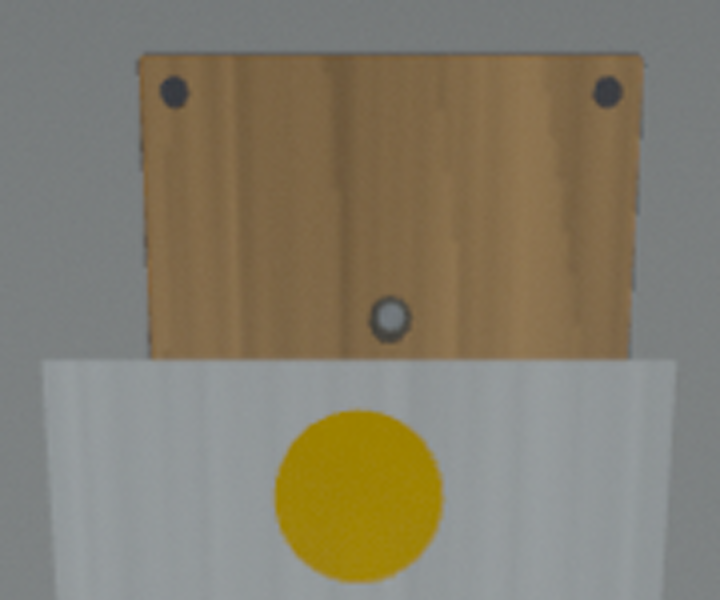

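View pics/w5z.png

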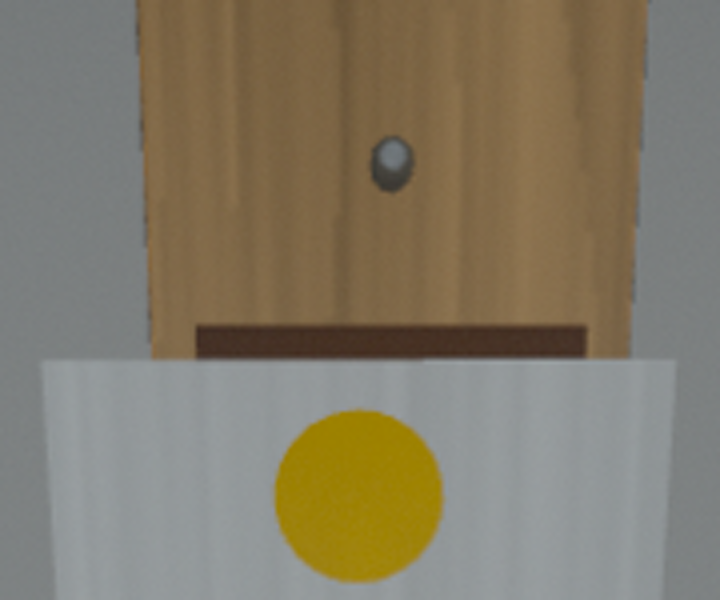

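View pics/w4h.png

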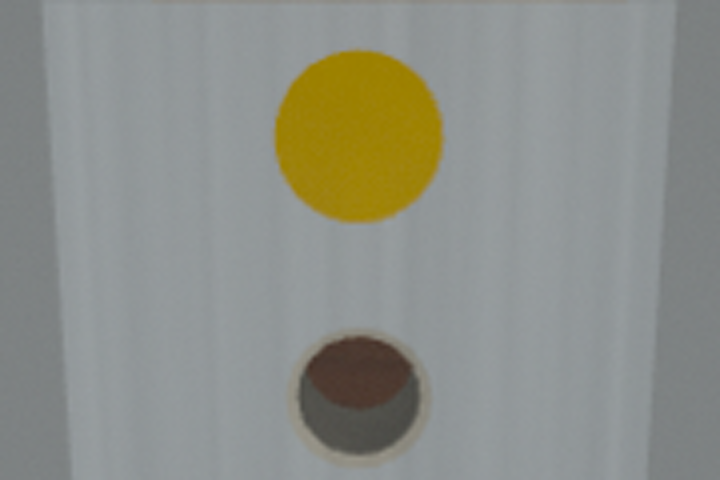

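Run:
```python
from h import *
o5=ctrl.get_obs()
o4=dict(ee_pos=np.array([541.309,-264.901,258.775]),orientation=(Rn.from_rotvec(o5['orientation'])).as_rotvec())
o4['orientation']=(Rn.from_rotvec([0,0,np.radians(.039)])*Rn.from_rotvec(o5['orientation'])).as_rotvec()
f=lambda x,y,oy=0:[x/4+230-.375,y/4+oy-.375]
print('pin4',unproj('wrist',f(391,317),37,o4),'pin5',unproj('wrist',f(392,154),37,o5))
E4=unproj('wrist',[f(145,53),f(640,53)],15,o4);d=E4[1]-E4[0];print('edge',E4,np.hypot(*d[:2]),np.degrees(np.arctan2(d[1],d[0])))
E5=unproj('wrist',[f(196,325),f(587,325)],29,o5);d=E5[1]-E5[0];print('step',E5,E5.mean(0),np.hypot(*d[:2]),np.degrees(np.arctan2(d[1],d[0])))
R=Rn.from_rotvec(o4['orientation']).as_matrix()
# spots on bracket top, tool y=13.2
H=unproj('wrist',[f(359,398,90),f(359,136,90),f(43,360),f(677,360)],o4['ee_pos'][2]-13.2,o4)
print('tool',(H-o4['ee_pos'])@R)
```

```text
pin4 [[ 510.718 -167.612   37.   ]] pin5 [[ 510.403 -167.501   37.   ]]
edge [[ 421.396 -129.912   15.   ]
 [ 546.292  -76.73    15.   ]] 135.74691184304695 23.064902716147685
step [[ 477.024 -227.634   29.   ]
 [ 577.511 -184.928   29.   ]] [ 527.267 -206.281   29.   ] 109.1852576785334 23.02479706482739
tool [[  1.137  13.217  31.784]
 [  1.12   13.236  66.637]
 [-38.46   13.253  83.279]
 [ 40.937  13.237  83.308]]
```

Run:
```python
from h import *
plan([522,-197.2,90],23)
```

```text
delta cm [ 0.901 16.916 11.024] rot [-0.001  0.    -0.   ] deg 0.03338601201653039 dist 202.11770147308152
```

Emit:
carry_out:
  delta_pos:
    - [0.1,0,1.5]
    - [0.3,1,4]
    - [0.5,3,7]
    - [0.7,6,9.5]
    - [0.9,9,11]
    - [0.9,12,11]
    - [0.9,14.5,11]
    - [0.9,16,11]
    - [0.9,16.9,11]
    - [0.9,16.9,11]
    - [0.9,16.9,11]
    - [0.9,16.9,11]
  rotation:
    - [0,0,0]
    - [0,0,0]
    - [0,0,0]
    - [0,0,0]
    - [0,0,0]
    - [0,0,0]
    - [0,0,0]
    - [0,0,0]
    - [0,0,0]
    - [0,0,0]
    - [0,0,0]
    - [0,0,0]

```text
t: 9.32
ee_pos: [523.5, -198.6, 91.4]
orientation: [-1.549, -0.316, 0.313]
ft_force: [1.1, -0.6, -6.7]
width: 11.7
```

```bash
python3 -c "
from h import *
o=st(); plan([522,-197.2,90],23)
im=ctrl.get_image('wrist')[:,:,::-1]; cv2.imwrite('pics/w6.png',im)
cv2.imwrite('pics/w6z.png',cv2.resize(im[60:220,220:420],None,fx=4,fy=4,interpolation=cv2.INTER_CUBIC)[:600])
cv2.imwrite('pics/w6h.png',cv2.resize(im[160:220,280:360],None,fx=10,fy=10,interpolation=cv2.INTER_CUBIC)[:600])
im=ctrl.get_image('scene')[:,:,::-1]
cv2.imwrite('pics/s6.png',cv2.resize(im[120:270,200:400],None,fx=4,fy=4,interpolation=cv2.INTER_CUBIC)[:600])
"
```

```text
t 9.3167 pos [ 523.49  -198.614   91.449] yaw 22.96847926360926 tilt y [ 0.002 -0.001 -1.   ] F [ 1.11  -0.578 -6.655] M [-0.082 -0.173 -0.02 ] w 11.70527199592641 q [-0.384  0.514  1.857  0.     0.769 -0.785]
delta cm [-0.082  0.144  0.189] rot [ 0.002 -0.001  0.002] deg 0.13303812035843945 dist 2.513763040640442
```

View pics/w6z.png

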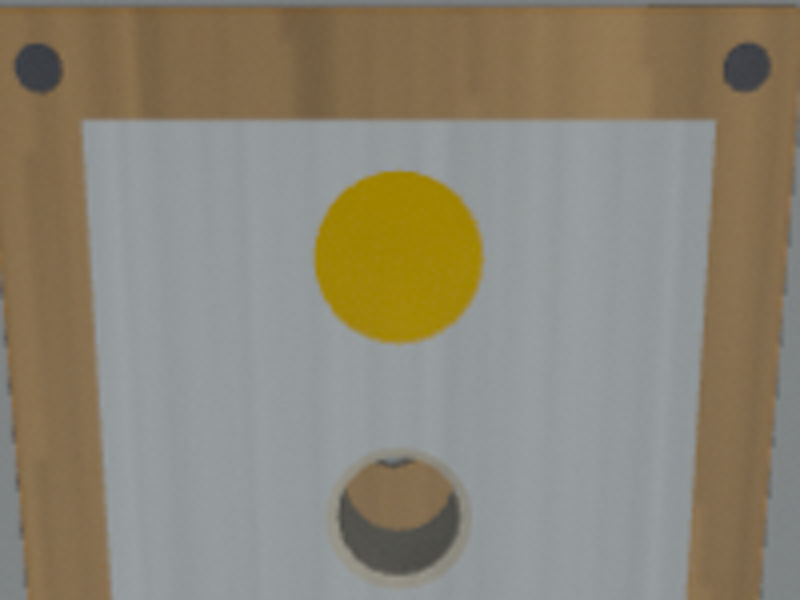

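View pics/w6h.png

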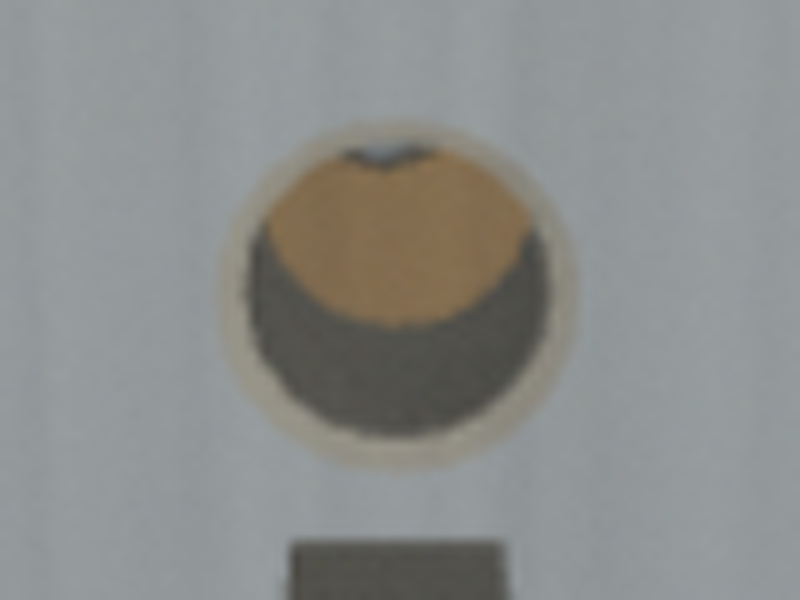

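View pics/s6.png

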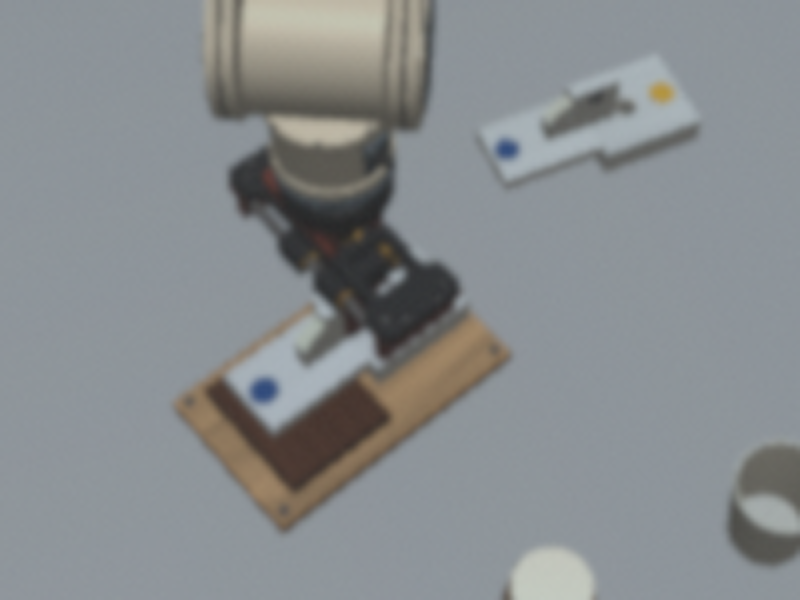

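Run:
```python
from h import *
np.set_printoptions(precision=6,suppress=True)
o=ctrl.get_obs()
print(K('wrist'))
k,R,t=pose('wrist',o); print(-R.T@t, o['ee_pos']); T=Rn.from_rotvec(o['orientation']).as_matrix(); C=-R.T@t
print(T.T@(C-o['ee_pos']), T)
print(unproj('wrist',[319.4,189],o['ee_pos'][2]-13.2,o), (unproj('wrist',[319.4,189],o['ee_pos'][2]-13.2,o)-o['ee_pos'])@T)
```

```text
(array([[330.806655,   0.      , 319.252621],
       [  0.      , 330.806655, 197.306016],
       [  0.      ,   0.      ,   1.      ]]), {'fov_y': 62.31286884905243, 'cx': 319.25262106740536, 'cy': 197.30601616371803, 'T_tool_cam': array([[   1.      ,    0.000264,    0.000405,    0.995346],
       [  -0.000316,   -0.277821,    0.960633, -160.928347],
       [   0.000366,   -0.960633,   -0.277821,   77.517623],
       [   0.      ,    0.      ,    0.      ,    1.      ]])})
[ 493.741059 -126.762481  252.371579] [ 523.465603 -198.678394   91.584582]
[   0.995346 -160.928347   77.517623] [[ 0.920734  0.002454 -0.390184]
 [ 0.390187 -0.000959  0.920735]
 [ 0.001885 -0.999997 -0.00184 ]]
[[ 512.116226 -168.893102   78.384582]] [[ 1.147187 13.14354  31.877002]]
```

```bash
for i in 1 2 3 4; do python3 -c "
from h import *
for _ in range(2): print(ctrl.camera_info('wrist')['T_tool_cam'][:3,3], ctrl.camera_info('top')['t'])"; done
```

```text
[   0.995 -160.928   77.518] [-119.509  523.122 1001.326]
[   0.995 -160.928   77.518] [-119.509  523.122 1001.326]
[   0.995 -160.928   77.518] [-119.509  523.122 1001.326]
[   0.995 -160.928   77.518] [-119.509  523.122 1001.326]
[   0.995 -160.928   77.518] [-119.509  523.122 1001.326]
[   0.995 -160.928   77.518] [-119.509  523.122 1001.326]
[   0.995 -160.928   77.518] [-119.509  523.122 1001.326]
[   0.995 -160.928   77.518] [-119.509  523.122 1001.326]
```

Pin tip seen at the hole's upper rim, 1.4 px left of the hole's centre. That agrees with the planned shift of -0.8 mm across and +1.9 mm along. (The reported wrist calibration changed by about 2 mm between calls, so I rely on pin-versus-hole differences.) Shift and look again.

Emit:
carry_out:
  delta_pos:
    - [-0.08,0.3,0.19]
    - [-0.08,0.6,0.19]
    - [-0.08,0.9,0.19]
    - [-0.08,0.9,0.19]
    - [-0.08,0.9,0.19]
    - [-0.08,0.9,0.19]
  rotation:
    - [0,0,0]
    - [0,0,0]
    - [0,0,0]
    - [0,0,0]
    - [0,0,0]
    - [0,0,0]

```text
t: 9.92
ee_pos: [521.0, -196.8, 81.1]
orientation: [-1.548, -0.314, 0.315]
ft_force: [0.4, 0.1, -6.9]
width: 11.8
```

```bash
python3 -c "
from h import *
o=st(); plan([522,-197.2,90],23)
im=ctrl.get_image('wrist')[:,:,::-1]; cv2.imwrite('pics/w7.png',im)
cv2.imwrite('pics/w7h.png',cv2.resize(im[160:220,280:360],None,fx=10,fy=10,interpolation=cv2.INTER_CUBIC)[:600])
"
```

```text
t 9.9167 pos [ 521.007 -196.783   81.104] yaw 22.974519241272056 tilt y [-0.  0. -1.] F [ 0.449  0.135 -6.924] M [-0.092 -0.168 -0.025] w 11.817075996823675 q [-0.383  0.528  1.865  0.     0.748 -0.783]
delta cm [ 0.075 -0.89  -0.077] rot [-0. -0. -0.] deg 0.026564086647709664 dist 8.960614854126325
```

View pics/w7h.png

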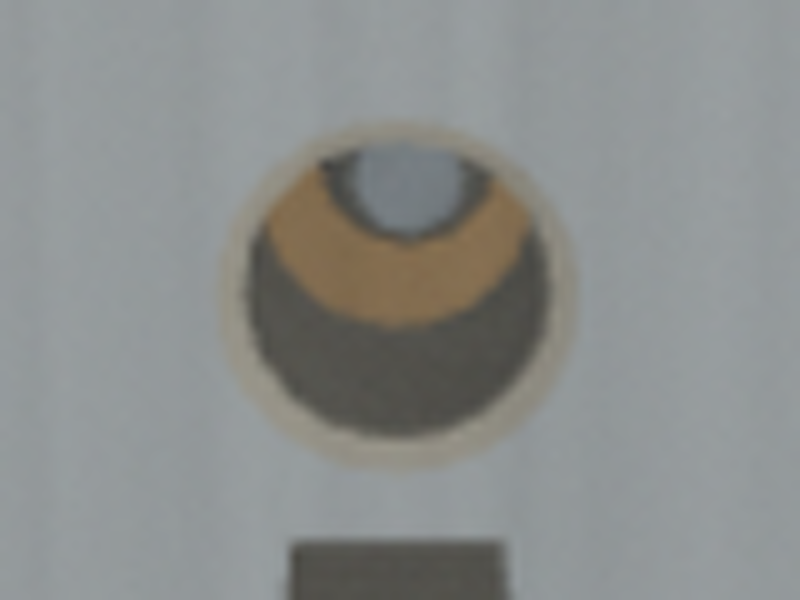

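Run:
```python
from h import *
o=ctrl.get_obs(); R=Rn.from_rotvec(o['orientation']).as_matrix()
f=lambda x,y:[x/10+280-.45,y/10+160-.45]
h=(unproj('wrist',f(399,295),o['ee_pos'][2]-13.2,o)-o['ee_pos'])@R
h2=(unproj('wrist',f(399,238-0),o['ee_pos'][2]-39.2,o)-o['ee_pos'])@R
p=(unproj('wrist',f(409,183),37,o)-o['ee_pos'])@R
print(h,h2,p,'shift',p-h)
```

```text
[[ 1.177 13.199 31.832]] [[ 1.201 39.199 28.676]] [[ 1.839 44.19  31.048]] shift [[ 0.663 30.991 -0.784]]
```

Emit:
carry_out:
  delta_pos:
    - [0.07,0,-0.08]
    - [0.07,0,-0.08]
    - [0.07,0.2,-0.08]
    - [0.07,0.4,-0.08]
    - [0.07,0.6,-0.08]
    - [0.07,0.8,-0.08]
    - [0.07,0.8,-0.08]
    - [0.07,0.8,-0.08]
  rotation:
    - [0,0,0]
    - [0,0,0]
    - [0,0,0]
    - [0,0,0]
    - [0,0,0]
    - [0,0,0]
    - [0,0,0]
    - [0,0,0]

```text
t: 10.63
ee_pos: [521.8, -197.2, 72.9]
orientation: [-1.548, -0.314, 0.315]
ft_force: [-0.8, 0.3, -7.6]
width: 11.8
```

```bash
python3 -c "
from h import *
o=st(); plan([522,-197.2,54.5],23)
im=ctrl.get_image('wrist')[:,:,::-1]; cv2.imwrite('pics/w8.png',im)
cv2.imwrite('pics/w8h.png',cv2.resize(im[160:220,280:360],None,fx=10,fy=10,interpolation=cv2.INTER_CUBIC)[:600])
"
```

```text
t 10.6333 pos [ 521.792 -197.167   72.927] yaw 22.978825701851633 tilt y [-0.  0. -1.] F [-0.823  0.317 -7.605] M [-0.084 -0.177 -0.013] w 11.759519894544797 q [-0.383  0.543  1.865 -0.     0.734 -0.784]
delta cm [ 0.019  1.843 -0.012] rot [-0. -0. -0.] deg 0.03589796214909412 dist 18.428256580257024
```

View pics/w8h.png

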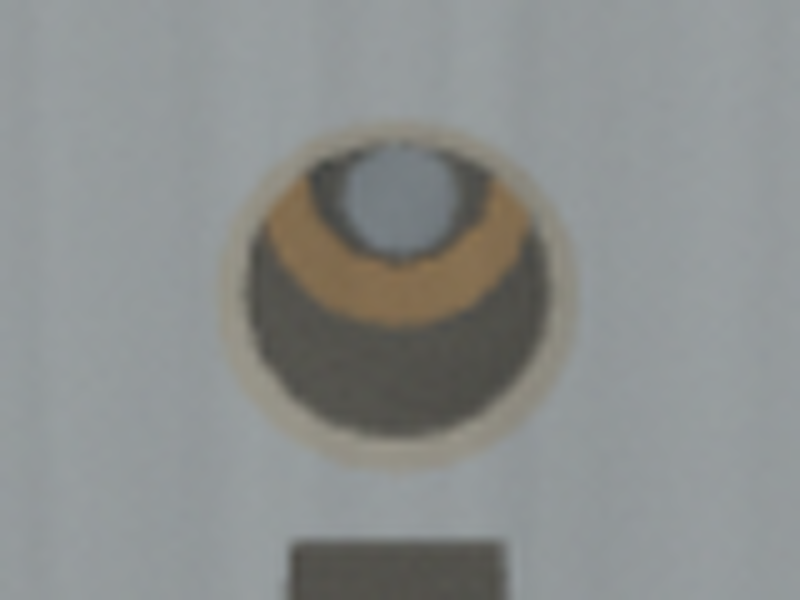

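The pin is centred across the hole and just entering it (401 against 399 in the crop). Descend.

Emit:
carry_out:
  delta_pos:
    - [0.0,0.3,0]
    - [0.0,0.6,0]
    - [0.0,0.9,0]
    - [0.0,1.2,0]
    - [0,1.4,0]
    - [0,1.4,0]
    - [0,1.4,0]
  rotation:
    - [0,0,0]
    - [0,0,0]
    - [0,0,0]
    - [0,0,0]
    - [0,0,0]
    - [0,0,0]
    - [0,0,0]

```text
t: 11.27
ee_pos: [521.8, -197.2, 58.9]
orientation: [-1.548, -0.314, 0.315]
ft_force: [1.0, -0.6, -6.5]
width: 11.8
```

```bash
python3 -c "
from h import *
o=st(); plan([522,-197.2,54.5],23)
im=ctrl.get_image('wrist')[:,:,::-1]
cv2.imwrite('pics/w9h.png',cv2.resize(im[160:220,280:360],None,fx=10,fy=10,interpolation=cv2.INTER_CUBIC)[:600])
"
```

```text
t 11.2667 pos [ 521.838 -197.194   58.95 ] yaw 22.97382204453326 tilt y [-0.  0. -1.] F [ 1.018 -0.569 -6.477] M [-0.097 -0.152  0.01 ] w 11.805642444819137 q [-0.383  0.566  1.869  0.     0.707 -0.784]
delta cm [ 0.015  0.445 -0.007] rot [-0. -0. -0.] deg 0.03528064678819108 dist 4.452563755298282
```

View pics/w9h.png

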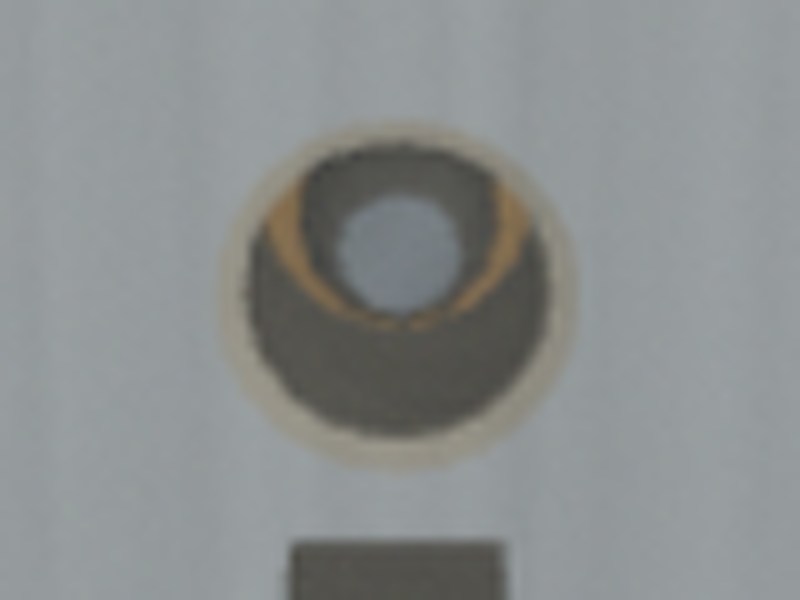

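Emit:
carry_out:
  delta_pos:
    - [0,0.1,0]
    - [0,0.2,0]
    - [0,0.3,0]
    - [0,0.35,0]
    - [0,0.4,0]
    - [0,0.4,0]
  rotation:
    - [0,0,0]
    - [0,0,0]
    - [0,0,0]
    - [0,0,0]
    - [0,0,0]
    - [0,0,0]

```text
t: 11.82
ee_pos: [521.9, -197.2, 55.1]
orientation: [-1.548, -0.314, 0.315]
ft_force: [-0.2, -0.1, -6.8]
width: 12.0
```

```bash
python3 -c "
from h import *
o=st()"
```

```text
t 11.8167 pos [ 521.891 -197.215   55.073] yaw 22.977442205010664 tilt y [-0.  0. -1.] F [-0.17  -0.092 -6.787] M [-0.058 -0.151 -0.004] w 11.969200729646195 q [-0.383  0.572  1.87  -0.     0.699 -0.784]
```

Emit:
carry_out:
  delta_pos:
    - [0,0.03,0]
    - [0,0.06,0]
    - [0,0.09,0]
    - [0,0.09,0]
    - [0,0.09,0]
  rotation:
    - [0,0,0]
    - [0,0,0]
    - [0,0,0]
    - [0,0,0]
    - [0,0,0]

```text
t: 12.23
ee_pos: [522.0, -197.3, 54.4]
orientation: [-1.548, -0.315, 0.314]
ft_force: [-0.7, 0.6, -5.1]
width: 11.3
```

```bash
python3 -c "
from h import *
o=st()"
```

```text
t 12.2333 pos [ 522.031 -197.28    54.4  ] yaw 22.97605614040813 tilt y [ 0. -0. -1.] F [-0.726  0.627 -5.143] M [-0.003 -0.061 -0.019] w 11.328891333895582 q [-0.383  0.574  1.87  -0.     0.698 -0.784]
```

Emit:
carry_out:
  delta_pos:
    - [0,0.03,0]
    - [0,0.05,0]
    - [0,0.05,0]
    - [0,0.05,0]
  rotation:
    - [0,0,0]
    - [0,0,0]
    - [0,0,0]
    - [0,0,0]

```text
t: 12.57
ee_pos: [522.1, -197.4, 54.2]
orientation: [-1.548, -0.315, 0.314]
ft_force: [-1.2, -1.6, 2.1]
width: 12.0
```

```bash
python3 -c "
from h import *
o=st()"
```

```text
t 12.5667 pos [ 522.119 -197.406   54.212] yaw 22.970130279337575 tilt y [ 0. -0. -1.] F [-1.219 -1.621  2.115] M [0.26  0.419 0.037] w 12.022852667734428 q [-0.383  0.574  1.87  -0.     0.697 -0.784]
```

Fz has gone from -6.8 to +2.1 N at TCP z 54.2, which matches the expected seated height. Release.

Emit:
carry_out:
  delta_pos:
    - [0,0,0]
    - [0,0,0]
    - [0,0,0]
    - [0,0,0]
    - [0,0,0]
    - [0,0,0]
    - [0,0,0]
    - [0,0,0]
    - [0,0,0]
    - [0,0,0]
  rotation:
    - [0,0,0]
    - [0,0,0]
    - [0,0,0]
    - [0,0,0]
    - [0,0,0]
    - [0,0,0]
    - [0,0,0]
    - [0,0,0]
    - [0,0,0]
    - [0,0,0]
  hand: 120

```text
t: 13.4
ee_pos: [521.9, -197.2, 53.8]
orientation: [-1.548, -0.315, 0.315]
ft_force: [0.3, 0.1, -0.2]
width: 46.5
```

```bash
python3 -c "
from h import *
o=st()"
```

```text
t 13.4 pos [ 521.937 -197.22    53.775] yaw 22.975395352782446 tilt y [-0.  0. -1.] F [ 0.339  0.145 -0.181] M [-0.017 -0.111 -0.007] w 46.456434604753305 q [-0.383  0.575  1.87   0.     0.697 -0.784]
```

Emit:
carry_out:
  delta_pos:
    - [0,-0.5,0]
    - [0,-2,0]
    - [0,-4,0]
    - [0,-6,0]
    - [0,-8,0]
    - [0,-10,0]
    - [0,-12,0]
    - [0,-12,0]
    - [0,-12,0]
    - [0,-12,0]
  rotation:
    - [0,0,0]
    - [0,0,0]
    - [0,0,0]
    - [0,0,0]
    - [0,0,0]
    - [0,0,0]
    - [0,0,0]
    - [0,0,0]
    - [0,0,0]
    - [0,0,0]

```text
t: 14.23
ee_pos: [521.5, -197.1, 173.3]
orientation: [-1.547, -0.314, 0.315]
ft_force: [0.2, 0.5, 0.4]
width: 46.2
```

```bash
python3 -c "
from h import *
o=st()
im=ctrl.get_image('wrist')[:,:,::-1]; cv2.imwrite('pics/w10.png',im)
im=ctrl.get_image('scene')[:,:,::-1]
cv2.imwrite('pics/s10.png',cv2.resize(im[120:270,200:400],None,fx=4,fy=4,interpolation=cv2.INTER_CUBIC)[:600])
"
```

```text
t 14.2333 pos [ 521.482 -197.064  173.337] yaw 22.97511362630336 tilt y [-0.001  0.    -1.   ] F [0.206 0.536 0.375] M [-0.01  -0.095 -0.039] w 46.20931372418476 q [-0.383  0.389  1.818  0.     0.935 -0.784]
```

View pics/w10.png

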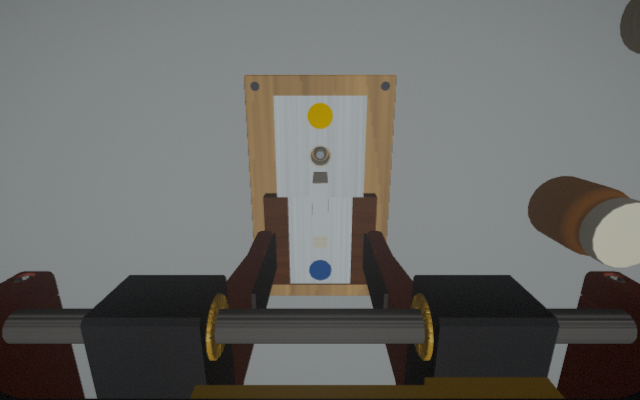

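View pics/s10.png

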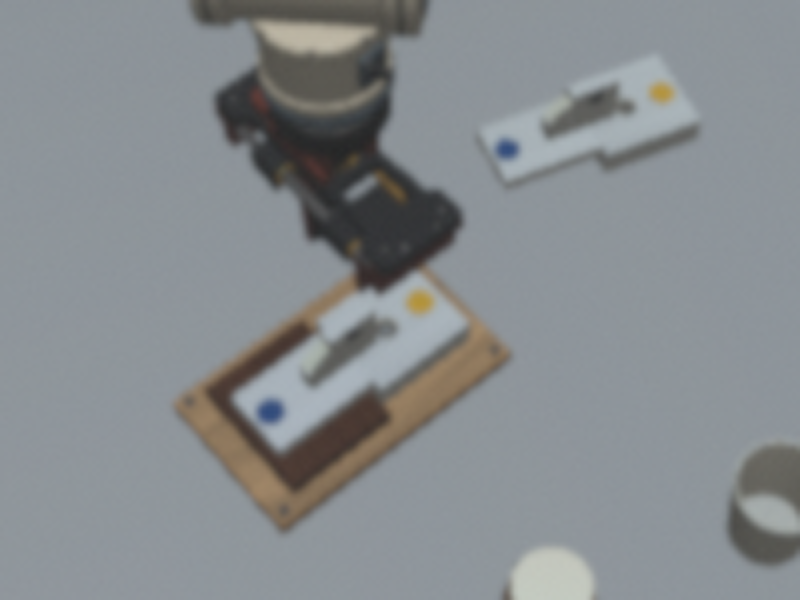

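It's seated: the pin is centred in the hole (320,155) and the plate lies along the step. Close the fingers and go above the blue spot (tool z -81 mm).

Emit:
carry_out:
  delta_pos:
    - [0,0,-2]
    - [0,0,-5]
    - [0,0,-8.1]
    - [0,1,-8.1]
    - [0,3,-8.1]
    - [0,5,-8.1]
    - [0,7,-8.1]
    - [0,9,-8.1]
    - [0,10.5,-8.1]
    - [0,11.8,-8.1]
    - [0,11.8,-8.1]
    - [0,11.8,-8.1]
  rotation:
    - [0,0,0]
    - [0,0,0]
    - [0,0,0]
    - [0,0,0]
    - [0,0,0]
    - [0,0,0]
    - [0,0,0]
    - [0,0,0]
    - [0,0,0]
    - [0,0,0]
    - [0,0,0]
    - [0,0,0]
  hand: 255

```text
t: 15.33
ee_pos: [552.8, -271.2, 54.6]
orientation: [-1.546, -0.313, 0.316]
ft_force: [0.5, 0.1, 0.6]
width: 0.7
```

Emit:
carry_out:
  delta_pos:
    - [0,0.4,0]
    - [0,0.6,0]
    - [0,0.6,0]
    - [0,0.6,0]
  rotation:
    - [0,0,0]
    - [0,0,0]
    - [0,0,0]
    - [0,0,0]

```text
t: 15.67
ee_pos: [553.9, -272.0, 50.3]
orientation: [-1.548, -0.315, 0.314]
ft_force: [-0.7, 0.1, 0.4]
width: 0.4
```

```bash
python3 -c "
from h import *
o=st(); plan([553.6,-271.8,41],23)"
```

```text
t 15.6667 pos [ 553.858 -271.959   50.343] yaw 22.975900417873813 tilt y [ 0.001 -0.    -1.   ] F [-0.697  0.119  0.385] M [-0.004 -0.064 -0.001] w 0.43320503487013895 q [-0.476  0.641  1.736 -0.     0.764 -0.877]
delta cm [-0.018  0.934  0.025] rot [ 0.001 -0.     0.001] deg 0.05797303925994641 dist 9.347955362710394
```

Emit:
carry_out:
  delta_pos:
    - [0,0.3,0]
    - [0,0.6,0]
    - [0,0.8,0]
    - [0,0.85,0]
    - [0,0.85,0]
    - [0,0.85,0]
  rotation:
    - [0,0,0]
    - [0,0,0]
    - [0,0,0]
    - [0,0,0]
    - [0,0,0]
    - [0,0,0]

```text
t: 16.17
ee_pos: [553.5, -271.8, 41.4]
orientation: [-1.548, -0.315, 0.315]
ft_force: [-0.2, 0.8, 3.9]
width: 0.9
```

Emit:
carry_out:
  delta_pos:
    - [0,0.03,0]
    - [0,0.05,0]
    - [0,0.05,0]
    - [0,0.05,0]
  rotation:
    - [0,0,0]
    - [0,0,0]
    - [0,0,0]
    - [0,0,0]

```text
t: 16.5
ee_pos: [553.5, -271.8, 41.4]
orientation: [-1.548, -0.315, 0.315]
ft_force: [-2.1, 0.3, 8.1]
width: 0.2
```

Emit:
carry_out:
  delta_pos:
    - [0,0,0]
    - [0,0,0]
    - [0,0,0]
    - [0,0,0]
    - [0,0,0]
    - [0,0,0]
  rotation:
    - [0,0,0]
    - [0,0,0]
    - [0,0,0]
    - [0,0,0]
    - [0,0,0]
    - [0,0,0]

```text
t: 17.0
ee_pos: [553.6, -271.8, 41.4]
orientation: [-1.548, -0.315, 0.315]
ft_force: [-2.4, 1.7, 8.5]
width: 0.5
```

Emit:
carry_out:
  delta_pos:
    - [0,-0.5,0]
    - [0,-2,0]
    - [0,-4.5,0]
    - [0,-7.5,0]
    - [0,-9,0]
    - [0,-9,0]
    - [0,-9,0]
    - [0,-9,0]
  rotation:
    - [0,0,0]
    - [0,0,0]
    - [0,0,0]
    - [0,0,0]
    - [0,0,0]
    - [0,0,0]
    - [0,0,0]
    - [0,0,0]

```text
t: 17.67
ee_pos: [552.9, -271.4, 129.7]
orientation: [-1.547, -0.314, 0.315]
ft_force: [0.6, -0.0, -0.9]
width: 0.5
```

```bash
python3 -c "
from h import *
o=st(); im=ctrl.get_image('wrist')[:,:,::-1]; cv2.imwrite('pics/w11.png',im); plan([553.6-57.8,-271.8+136.3,130],23)"
```

```text
t 17.6667 pos [ 552.877 -271.443  129.722] yaw 22.97520220887259 tilt y [-0.001  0.001 -1.   ] F [ 0.602 -0.01  -0.875] M [-0.036 -0.111 -0.04 ] w 0.5123113839425688 q [-0.476  0.525  1.71   0.     0.907 -0.877]
delta cm [ 0.07  -0.043 14.725] rot [-0.002 -0.    -0.002] deg 0.1398323711203213 dist 147.25141137296856
```

View pics/w11.png

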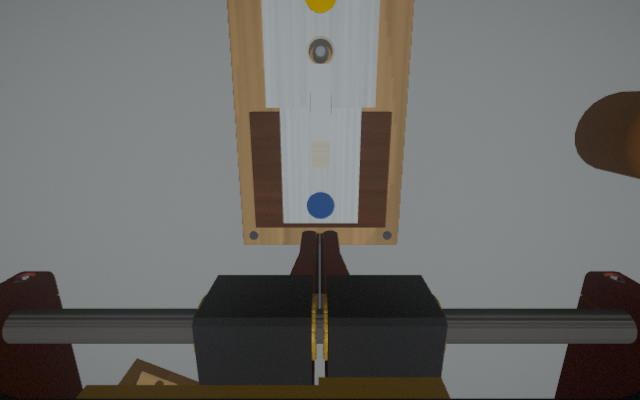

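The blue spot took 8.5 N with no movement, and the bracket is still seated. Next is the yellow spot, +147 mm along the tool z axis. The fingers at z 130 clear the web's top at 89.

Emit:
carry_out:
  delta_pos:
    - [0.03,0,2]
    - [0.06,0,5]
    - [0.06,0,8.5]
    - [0.06,0,12]
    - [0.06,0,14]
    - [0.06,0,14.7]
    - [0.06,1.5,14.7]
    - [0.06,3.5,14.7]
    - [0.06,5.5,14.7]
    - [0.06,7,14.7]
    - [0.06,7.9,14.7]
    - [0.06,7.9,14.7]
  rotation:
    - [0,0,0]
    - [0,0,0]
    - [0,0,0]
    - [0,0,0]
    - [0,0,0]
    - [0,0,0]
    - [0,0,0]
    - [0,0,0]
    - [0,0,0]
    - [0,0,0]
    - [0,0,0]
    - [0,0,0]

```text
t: 18.72
ee_pos: [495.5, -136.3, 49.4]
orientation: [-1.546, -0.311, 0.317]
ft_force: [-0.0, 0.6, -0.3]
width: 0.5
```

Emit:
carry_out:
  delta_pos:
    - [0,0,0]
    - [0,0,0]
    - [0,0,0]
  rotation:
    - [0,0,0]
    - [0,0,0]
    - [0,0,0]

```text
t: 18.97
ee_pos: [497.4, -136.6, 52.6]
orientation: [-1.549, -0.316, 0.313]
ft_force: [0.0, 0.6, -0.6]
width: 0.4
```

```bash
python3 -c "
from h import *
o=st(); plan([495.8,-135.5,41.4],23)"
```

```text
t 18.9667 pos [ 497.45  -136.568   52.567] yaw 22.96964347022188 tilt y [ 0.001 -0.    -1.   ] F [ 0.023  0.584 -0.614] M [-0.032 -0.111  0.02 ] w 0.37443303903626174 q [-0.291  0.535  1.965 -0.     0.641 -0.692]
delta cm [-0.112  1.116  0.164] rot [ 0.001 -0.001  0.001] deg 0.09366861286352425 dist 11.338334978841297
```

Emit:
carry_out:
  delta_pos:
    - [0,0.3,0.1]
    - [0,0.6,0.1]
    - [0,0.8,0.1]
    - [0,0.85,0.1]
    - [0,0.85,0.1]
    - [0,0.85,0.1]
  rotation:
    - [0,0,0]
    - [0,0,0]
    - [0,0,0]
    - [0,0,0]
    - [0,0,0]
    - [0,0,0]

```text
t: 19.47
ee_pos: [496.3, -135.3, 43.2]
orientation: [-1.548, -0.314, 0.315]
ft_force: [-0.1, -0.9, -0.4]
width: 0.2
```

Emit:
carry_out:
  delta_pos:
    - [0,0.05,0]
    - [0,0.1,0]
    - [0,0.15,0]
    - [0,0.19,0]
    - [0,0.19,0]
    - [0,0.19,0]
  rotation:
    - [0,0,0]
    - [0,0,0]
    - [0,0,0]
    - [0,0,0]
    - [0,0,0]
    - [0,0,0]

```text
t: 19.97
ee_pos: [496.3, -135.3, 41.4]
orientation: [-1.548, -0.315, 0.314]
ft_force: [-0.9, 0.0, 0.8]
width: 0.2
```

Emit:
carry_out:
  delta_pos:
    - [0,0.03,0]
    - [0,0.06,0]
    - [0,0.06,0]
    - [0,0.06,0]
  rotation:
    - [0,0,0]
    - [0,0,0]
    - [0,0,0]
    - [0,0,0]

```text
t: 20.3
ee_pos: [496.4, -135.3, 41.3]
orientation: [-1.548, -0.315, 0.314]
ft_force: [-1.7, 1.1, 8.4]
width: 0.4
```

Emit:
carry_out:
  delta_pos:
    - [0,0,0]
    - [0,0,0]
    - [0,0,0]
    - [0,0,0]
    - [0,0,0]
    - [0,0,0]
  rotation:
    - [0,0,0]
    - [0,0,0]
    - [0,0,0]
    - [0,0,0]
    - [0,0,0]
    - [0,0,0]

```text
t: 20.8
ee_pos: [496.4, -135.3, 41.4]
orientation: [-1.548, -0.315, 0.314]
ft_force: [-2.2, 0.4, 8.5]
width: 0.4
```

Emit:
carry_out:
  delta_pos:
    - [0,-0.5,0]
    - [0,-2,0]
    - [0,-4.5,0]
    - [0,-7.5,0]
    - [0,-10.5,0]
    - [0,-13,0]
    - [0,-14,0]
    - [0,-14,0]
    - [0,-14,0]
    - [0,-14,0]
  rotation:
    - [0,0,0]
    - [0,0,0]
    - [0,0,0]
    - [0,0,0]
    - [0,0,0]
    - [0,0,0]
    - [0,0,0]
    - [0,0,0]
    - [0,0,0]
    - [0,0,0]

```text
t: 21.63
ee_pos: [495.3, -135.0, 179.2]
orientation: [-1.547, -0.313, 0.316]
ft_force: [0.5, 0.2, 0.3]
width: 0.3
```

Emit:
carry_out:
  delta_pos:
    - [0,0,-2]
    - [0,0,-5]
    - [0,0,-8]
    - [0,0,-11]
    - [0,0,-13]
    - [0,0,-13]
    - [0,0,-13]
    - [0,0,-13]
    - [0,0,-13]
  rotation:
    - [0,0,0]
    - [0,0,0]
    - [0,0,0]
    - [0,0,0]
    - [0,0,0]
    - [0,0,0]
    - [0,0,0]
    - [0,0,0]
    - [0,0,0]

```text
t: 22.38
ee_pos: [546.1, -253.7, 179.7]
orientation: [-1.546, -0.314, 0.316]
ft_force: [-1.2, 0.8, 0.1]
width: 0.7
```

```bash
python3 -c "
from h import *
o=st(); im=ctrl.get_image('wrist')[:,:,::-1]; cv2.imwrite('pics/w12.png',im)
P=spots(im,'wrist',(250,0,400,240),o,41); print(P, np.hypot(*(P[1]-P[0])[:2]))
im=ctrl.get_image('scene')[:,:,::-1]; cv2.imwrite('pics/s12.png',im)"
```

```text
t 22.3833 pos [ 546.091 -253.696  179.737] yaw 23.01516562178129 tilt y [-0.002  0.001 -1.   ] F [-1.227  0.814  0.091] M [-0.038 -0.155 -0.003] w 0.6534137235365776 q [-0.455  0.442  1.713  0.     0.989 -0.857]
area 354 [319.124 208.364]
area 577 [319.334  38.756]
[[ 554.584 -271.632   41.   ]
 [ 496.969 -135.654   41.   ]] 147.68014170827587
```

View pics/w12.png

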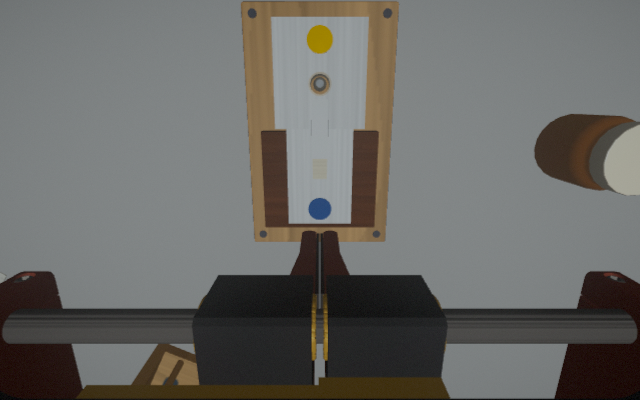

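View pics/s12.png

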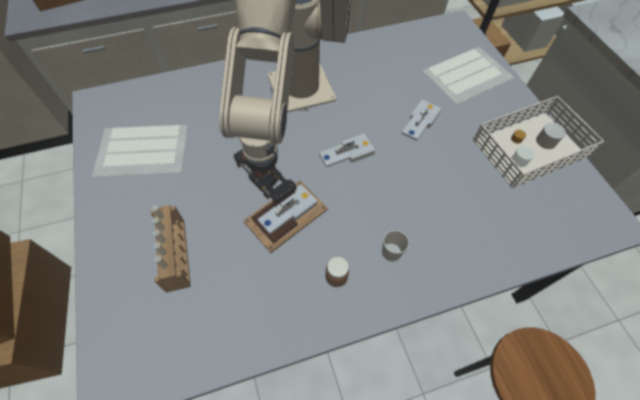

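The bracket is seated, with the pin centred in the hole at (320,84). The blue-to-yellow distance measures 147.7 mm against a true 148, so it is level. The cup, jar and rack are where they started. Let the arm settle, then hand in.

Emit:
carry_out:
  delta_pos:
    - [0,0,0]
    - [0,0,0]
    - [0,0,0]
    - [0,0,0]
    - [0,0,0]
    - [0,0,0]
  rotation:
    - [0,0,0]
    - [0,0,0]
    - [0,0,0]
    - [0,0,0]
    - [0,0,0]
    - [0,0,0]

```text
t: 22.98
ee_pos: [547.1, -255.0, 180.8]
orientation: [-1.548, -0.315, 0.314]
ft_force: [-1.1, -0.6, -0.2]
width: 0.2
```

```bash
python3 -c "
from workcell import ctrl
print(ctrl.close_job())"
```

```text
the job is handed in; nothing more can be done
None
```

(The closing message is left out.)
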